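Hold the soaked filter cartridge over the drip tray

ROBOT

A 6-joint arm with a two-finger parallel gripper is mounted at the origin on a cart in front of the work surface, level with it; the furniture and walls round the work are solid. World frame = base frame: x ahead of the robot, y to its left, z up, the work surface at z = 0. Lengths are in m, angles in rad, forces in N, time in s.
With the tool pointing down it reaches from about 0.325 to 0.9 m from the base axis. Payload 6.1 kg.
Tool frame: the origin (TCP) lies midway between the tips of the shut fingers; the grasp point (between the pads) lies 19 mm behind it; z points along the fingers, y is the line along which they close (so a half turn about z gives the same grasp; the last joint's range is limited). The gripper opens to 85 mm and grips with 20 to 120 N. Pads are 22 mm wide; open, the fingers measure 114 mm over their backs; the gripper's body (76 mm by 85 mm) begins 54 mm behind the grasp point. The pads swing forward as they close: fully open they stand 13 mm farther back than shut.
Start: joints at [1.186, 0.22, 1.526, -0, 1.395, -0.126], TCP at [0.16, 0.604, 0.2] pointing down, gripper open.
Joint ranges: [-2.98, 2.98], [-0.91, 2.08], [0.09, 2.57], [-1.24, 4.39], [0.2, 2.65], [-2.68, 2.68]. Speed limits (rad/s): [2.57, 2.57, 3.01, 3.14, 3.14, 3.14].

INTERFACE

Orientations are given as [roll, pitch, yaw] about the fixed x, y, z axes, in that order (R = Rz(yaw) Ry(pitch) Rx(roll)).
In Python, from plant import movep, move_l, set_joints, gripper_to, hold, inverse_kinematics, observe, get_image, get_calibration, Unreachable, job_done gives the robot as it stands. Calls block until the motion is done:
- movep(position, orientation): joint-space move of the TCP to a pose.
- move_l(position, feed=0.15, rotation=None, max_force=None): straight line of the TCP; rotation=None keeps the orientation; feed is the mean speed in m/s. With max_force (N) it stops when the force on the tool has changed by that much, and returns True; else False.
- set_joints(angles): joint-space move.
- gripper_to(opening, f_grip=None): finger opening in m; f_grip is the grip in N (None keeps the last); returns when the fingers have stopped.
- hold(seconds).
- inverse_kinematics(position, orientation): joint angles nearest the present ones, or None.
- observe(): the state.
- get_image(name): name is "side" or "top"; returns (picture, depth): 420x560x3 uint8, red, green, blue; 420x560 float32, m along the optical axis (not along the pixel's ray), 0 where there is no reading.
- get_calibration(name): a dict with "intrinsics" (3x3 intrinsics, pixels), "world_from_camera" (4x4, takes a point from camera to world coordinates). Camera axes: x right, y down, z forward; pixel columns grow to the right and rows downward; lengths in m; the calibration is good to about 2 mm. A picture is of the moment at which its call begins. get_calibration takes no time and is no camera call.
A pose or a line that the arm cannot do raises Unreachable and nothing moves.
- job_done(): hands the job in; it is judged then, once.
The state is a dict: "time_s": time; "q": joint angles; "joint_velocities": joint speeds; "joint_torque": joint torques, N m; "eef_pos": TCP position; "tcp_rot": TCP orientation; "ft_force": force on the tool from outside, world axes, zero at the start; "torque": the same for the moment, N m; "opening": finger opening in m; "grasp_force": force on a finger pad.
Only numpy, scipy, OpenCV 4.12 (cv2) and the standard library are available. Lean on these libraries where they do the work, as an engineer would, in place of code of your own. Each camera call takes 0.05 s, during which the arm holds its last target. There are 200 camera calls.

TASK

Two identical-looking membrane cartridges lie in two alike cradles; one is soaked with water and therefore clearly heavier: find out by lifting which one it is. Carry the heavy one over the top of the upright splash guard and finish still holding it, steady and level, centred over the drip tray, lengthwise in line with it, with its underside about 2 cm above the tray's rim, so that it can drip; no cartridge may touch the guard or the tray at any time. The lighter cartridge must at the end lie in its own cradle as you found it, and the two bottles and the petri dish must not be displaced.

Things in the scene. Friction and masses are not known exactly. Their poses are not given: they have to be found in the camera images.
- cartridge_1: White cylindrical cartridge, 45 mm diameter, 238 mm long along its y axis, lying in the cradle of the same number. Origin on its skin halfway along, 23 mm off the axis (underneath at the start). Looks like the other one; the soaked one weighs 0.42 to 0.58 kg, the dry one 0.18 to 0.26 kg; which is which is hidden, the places vary. Balanced, firm, to be gripped across its middle.
- cartridge_2: White cylindrical cartridge, 45 mm diameter, 238 mm long along its y axis, lying in the cradle of the same number. Origin on its skin halfway along, 23 mm off the axis (underneath at the start). Looks like the other one; the soaked one weighs 0.42 to 0.58 kg, the dry one 0.18 to 0.26 kg; which is which is hidden, the places vary. Balanced, firm, to be gripped across its middle.
- cartridge_1_mid (a point): Point on that cartridge's axis, halfway along (its centre); y axis along the cartridge, at the start level.
- cartridge_2_mid (a point): Point on that cartridge's axis, halfway along (its centre); y axis along the cartridge, at the start level.
- cradle_1: Fixed aluminium cradle, 76 x 170 mm; its lane runs along its y axis and has two saddles, 18 mm wide, flat with 45-degree flanks (2 to 3 mm play each side), at y = +75 and -75 mm (free between them, but for a 6 mm high spine); the cartridge lies in them by its weight, its axis 50 mm above the table, and lifts straight up. Origin: centre of its underside. Both cradles are alike.
- cradle_2: Fixed aluminium cradle, 76 x 170 mm; its lane runs along its y axis and has two saddles, 18 mm wide, flat with 45-degree flanks (2 to 3 mm play each side), at y = +75 and -75 mm (free between them, but for a 6 mm high spine); the cartridge lies in them by its weight, its axis 50 mm above the table, and lifts straight up. Origin: centre of its underside. Both cradles are alike.
- splash_guard: Fixed upright aluminium panel on two low feet, 360 mm long along its x axis, 4 mm thick (6 mm at the rounded top edge), top edge 110 mm above the table, standing between cradles and tray. Origin: centre of its underside, on the table.
- drip_tray: Fixed shallow open steel tray, 110 mm along its x axis, 290 mm along its y axis, 30 mm high, walls 4 mm, rolled rim 6 mm. Origin: centre of its underside, on the table.
- tray_rim (a point): Centre of the tray's mouth, at rim height, 30 mm above the table; y along the tray's long side.
- small_bottle: Bystander: white capped bottle, 46 mm diameter, 99 mm high, standing loose. Origin: centre of its underside.
- large_bottle: Bystander: white capped bottle, 52 mm diameter, 113 mm high, standing loose. Origin: centre of its underside.
- petri_dish: Bystander: covered clear dish, 60 mm diameter, 15 mm high, loose. Origin: centre of its underside.

How it is judged:
By the outcome, as a careful person would: the job done as asked, in the order asked, and still so for the second after the job is handed in, while the arm keeps its last pose, push and grip.
It also fails if it takes over 64 s, if anything falls off the work surface, if the arm or the gripper's body presses on something with over 40 N, if the wrist force passes 120 N, or if a joint passes its speed limit or range.

## Working session

There is one attempt and no reset: what is moved stays moved. The work goes in short steps, each a Python script; the robot and the scene stay as the last script left them, time stands still between calls to the robot, and variables do not carry over. Pictures are saved under pics/ and viewed, at most 10 in all, crops included, and the job is handed in when it is done.

```bash
mkdir -p pics; python3 - <<'E'
from plant import *
import cv2,numpy as np
for n in("top","side"):
    im,d=get_image(n); np.savez(f"pics/{n}0.npz",im=im,d=d); cv2.imwrite(f"pics/{n}0.png",im[...,::-1])
    c=get_calibration(n); print(n,np.round(c["intrinsics"],1).tolist(),np.round(c["world_from_camera"],3).tolist(), (d>0).mean())
print(observe())
E
```

```text
top [[539.6, 0.0, 278.2], [0.0, 539.6, 201.6], [0.0, 0.0, 1.0]] [[0.008, -0.996, 0.094, 0.512], [-1.0, -0.009, -0.006, -0.035], [0.006, -0.094, -0.996, 1.453], [0.0, 0.0, 0.0, 1.0]] 0.9960756802721088
side [[451.2, 0.0, 279.1], [0.0, 451.2, 213.1], [0.0, 0.0, 1.0]] [[0.993, -0.057, 0.105, 0.516], [-0.118, -0.35, 0.929, -1.113], [-0.017, -0.935, -0.354, 0.49], [0.0, 0.0, 0.0, 1.0]] 0.9312925170068027
{'time_s': 0.1, 'q': array([ 1.18591357e+00,  2.21174488e-01,  1.52751100e+00,  4.67730369e-06,
        1.39470354e+00, -1.26088281e-01]), 'joint_velocities': array([-1.93350933e-04, -1.87210390e-03, -6.25794530e-05, -6.68040943e-04,
       -6.21097474e-04,  5.06741323e-04]), 'joint_torque': array([ 8.08782934e-04, -4.98237062e+01, -3.90547872e+01, -1.09617067e-04,
        5.60668559e-03,  1.38941198e-05]), 'eef_pos': array([0.15971166, 0.6036195 , 0.19918426]), 'tcp_rot': array([-3.13981112e+00, -2.30469227e-04,  2.88279715e+00]), 'ft_force': array([-0.25335578,  0.37934371,  0.28271477]), 'torque': array([-0.05823224, -0.04996505, -0.00388916]), 'grasp_force': 0.0, 'opening': 0.08540543576254742}
```

View pics/top0.png

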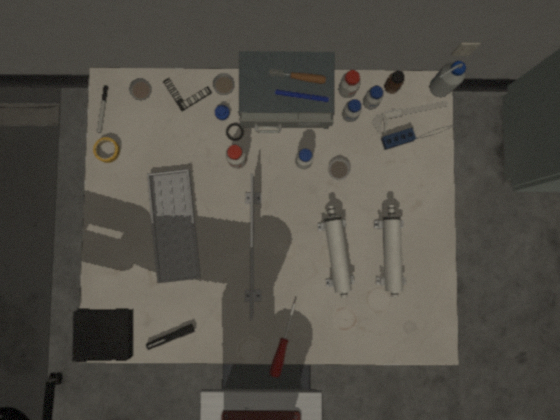

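View pics/side0.png

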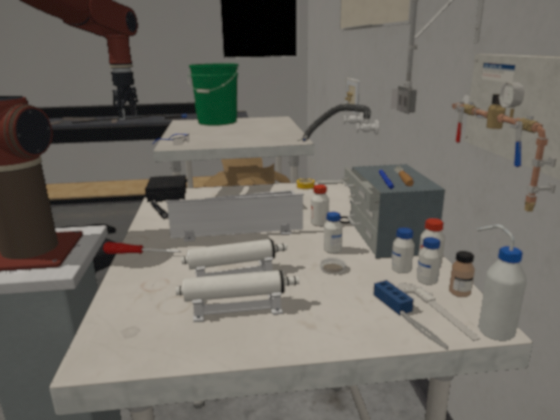

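The top view shows the cartridges at about (338,255) and (392,255), the guard along column 252, the tray at (175,223) and the loose bottles and dish at about (235,155), (305,157) and (340,168). Next I measure these with depth.

```bash
cat > h.py <<'E'
from plant import *
import cv2,numpy as np
def cloud(n,d):
    c=get_calibration(n);K=c["intrinsics"];T=np.array(c["world_from_camera"]);K=np.array(K)
    v,u=np.mgrid[:d.shape[0],:d.shape[1]]
    p=np.stack([(u-K[0,2])/K[0,0]*d,(v-K[1,2])/K[1,1]*d,d],-1)
    return p@T[:3,:3].T+T[:3,3]
E
python3 - <<'E'
from h import *
f=np.load("pics/top0.npz");im,d=f["im"],f["d"];P=cloud("top",d);Z=P[...,2]
def box(n,c0,c1,r0,r1,z0,z1):
    m=np.zeros(Z.shape,bool);m[r0:r1,c0:c1]=True;m&=(Z>z0)&(Z<z1)
    q=P[m];r=cv2.minAreaRect(q[:,:2].astype(np.float32)*1000)
    vx=cv2.fitLine(q[:,:2].astype(np.float32),cv2.DIST_HUBER,0,.01,.01).ravel()
    print(n,m.sum(),[np.round(x,1) for x in r],'fit',np.round(vx,4),'z95',np.round(np.percentile(q[:,2],[5,50,95]),4))
print("table",np.median(Z[330:360,400:440]),np.median(Z[300:320,100:140]))
box("A",318,360,195,310,.055,.09)
box("B",370,412,195,310,.055,.09)
box("A cradle",310,360,200,310,.01,.09)
box("B cradle",368,412,200,310,.01,.09)
box("guard",238,266,140,330,.07,.13)
box("tray",145,205,155,290,.015,.05)
box("b1",225,248,142,166,.07,.14);box("b2",294,318,144,168,.07,.14)
s=cv2.resize(im[190:310,300:420],None,fx=5,fy=5,interpolation=cv2.INTER_CUBIC)
cv2.imwrite("pics/c.png",cv2.convertScaleAbs(s[...,::-1],alpha=1.4))
E
```

```text
table 1.929520957499875e-05 0.004298353964116819
A 1333 [array([ 518. , -196.5]), array([234.7,  44.3]), np.float64(8.2)] fit [ 0.9896  0.1439  0.5118 -0.1965] z95 [0.0575 0.0686 0.0752]
B 1339 [array([ 520.6, -339.3]), array([233.9,  45.1]), np.float64(1.3)] fit [ 0.9997  0.0241  0.5147 -0.3379] z95 [0.0574 0.0689 0.0752]
A cradle 1541 [array([ 515.6, -180.9]), array([238.2,  98.6]), np.float64(8.3)] fit [ 0.9895  0.1446  0.5123 -0.1957] z95 [0.0421 0.0674 0.0749]
B cradle 1569 [array([ 506.9, -336.7]), array([ 75. , 262.1]), np.float64(89.5)] fit [ 0.9997  0.0236  0.5154 -0.3367] z95 [0.0418 0.0678 0.075 ]
guard 478 [array([569.2,  27.7]), array([443.2,  36.2]), np.float64(5.5)] fit [0.9988 0.0484 0.5284 0.0264] z95 [0.0749 0.108  0.1133]
tray 777 [array([582.6, 234.6]), array([292.8, 113.1]), np.float64(7.2)] fit [0.9849 0.1731 0.6005 0.2456] z95 [0.0168 0.0279 0.0333]
b1 316 [array([762.1,  67.8]), array([46.3, 51.5]), np.float64(22.3)] fit [ 0.291  -0.9567  0.7614  0.0625] z95 [0.0744 0.108  0.1158]
b2 195 [array([ 759.1, -111. ]), array([41.5, 37.4]), np.float64(89.9)] fit [ 0.378   0.9258  0.7581 -0.1098] z95 [0.0716 0.0968 0.1026]
```

View pics/c.png

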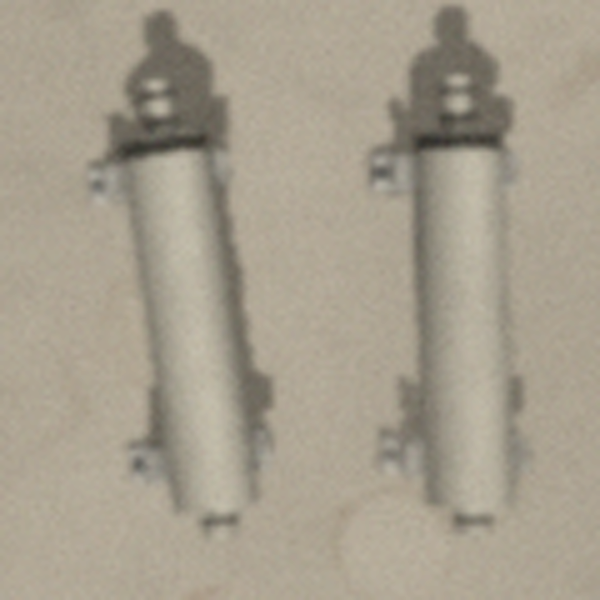

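The crop shows both cartridges seated, with clips at about (100,180), (145,460) and (385,172), (393,450). That gives me both axes, so I'll grasp cartridge A, the one nearer the guard, and weigh it while refining the tray pose from colour.

```bash
cat >> h.py <<'E'
PI=np.pi
A=(np.array([.517,-.1962]),np.radians(8.2)); B=(np.array([.519,-.3387]),np.radians(1.35))
def F(n=10):
    f=[]
    for _ in range(n): hold(.05); f.append(observe()["ft_force"])
    return np.mean(f,0)
def weigh(C):
    (x,y),yaw=C
    movep([x,y,.2],[PI,0,yaw]); move_l([x,y,.11],.2)
    hold(.3);f0=F()
    move_l([x,y,.027],.1)
    gripper_to(.03,60)
    o=observe();print("grip",o["opening"],o["grasp_force"],o["eef_pos"],o["tcp_rot"])
    move_l([x,y,.11],.08);hold(.3);f1=F();o=observe()
    print("f",f0,f1,"mass",(f0-f1)[2]/9.81,"open",o["opening"],o["torque"],o["time_s"])
E
python3 - <<'E'
from h import *
o=observe();p=o["eef_pos"];move_l([p[0]+.1,p[1]-.03,.3],.25)
weigh(A)
im,d=get_image("top");cv2.imwrite("pics/w1.png",im[...,::-1]);np.savez("pics/w1.npz",im=im,d=d)
im,d=get_image("side");cv2.imwrite("pics/w1s.png",im[...,::-1])
f=np.load("pics/top0.npz");im,d=f["im"],f["d"];P=cloud("top",d)
hsv=cv2.cvtColor(im,cv2.COLOR_RGB2HSV)
print("tray px",[im[v,u].tolist() for v,u in((260,175),(200,172),(260,140),(200,140),(170,170),(281,180))])
s=cv2.resize(im[150:300,135:270],None,fx=4,fy=4,interpolation=cv2.INTER_CUBIC)
cv2.imwrite("pics/tr.png",cv2.convertScaleAbs(s[...,::-1],alpha=1.6))
# guard top edge from depth
m=np.zeros(d.shape,bool);m[150:325,243:263]=True;m&=(P[...,2]>.1)&(P[...,2]<.12)
q=P[m];l=cv2.fitLine(q[:,:2].astype(np.float32),cv2.DIST_HUBER,0,.01,.01).ravel();print("guard",l,np.percentile(q[:,0],[2,98]),np.percentile(q[:,1],[2,98]))
# tray depth above 15mm, per row extents
for r in range(165,285,10):
    k=[(P[r,u,1]*1000).round() for u in range(140,215) if P[r,u,2]>.018]
    k2=P[r,150:200,0].mean()
    print(r,round(k2,3),max(k,default=0),min(k,default=0))
E
```

```text
grip 0.034956831444625205 53.90259146690369 [ 0.5172701  -0.19524306  0.02842028] [-3.14005482e+00 -3.52451199e-04  1.43112958e-01]
f [ 0.04090608  0.20574063 -0.07528027] [ 0.10418771  0.05712064 -5.40557524] mass 0.5433532075034927 open 0.03530579540966499 [-0.02346683 -0.01503935 -0.00374389] 8.6167
tray px [[68, 66, 63], [98, 96, 90], [73, 69, 64], [121, 115, 102], [79, 76, 68], [113, 107, 96]]
guard [0.9999682  0.00798111 0.5606685  0.02411229] [0.35322664 0.70251115] [0.01994686 0.0265087 ]
165 0.742 -35.0 -35.0
175 0.719 307.0 195.0
185 0.684 304.0 -35.0
195 0.664 300.0 -35.0
205 0.637 297.0 -35.0
215 0.608 294.0 -35.0
225 0.583 289.0 179.0
235 0.557 286.0 176.0
245 0.53 283.0 173.0
255 0.503 278.0 169.0
265 0.477 275.0 166.0
275 0.45 274.0 162.0
```

View pics/tr.png

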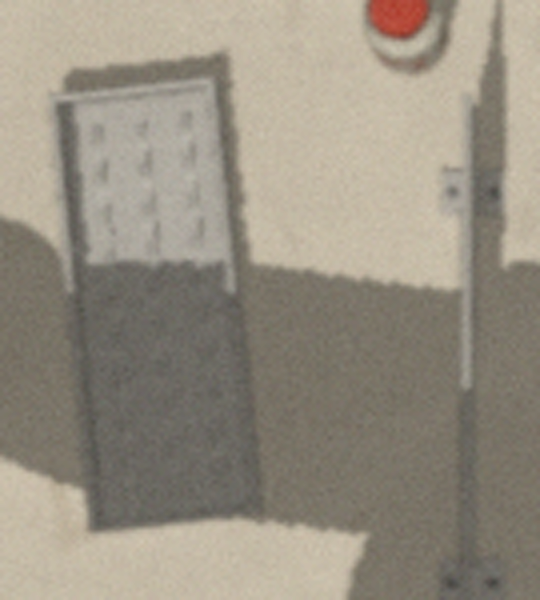

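View pics/w1s.png

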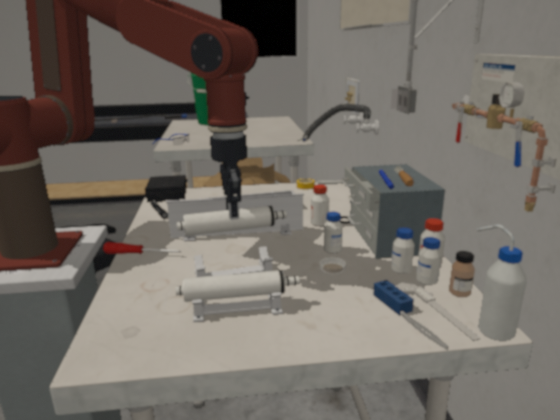

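A weighs about 0.54 kg, so it is the soaked one. The side view shows it held at the middle, roughly level, around (228,222). The tray crop agrees with the depth estimate: centre (0.5826, 0.2346), axis about 7.1°. The opening reads 35 mm on a 45 mm cylinder, so I check how the cartridge sits in the hand.

```bash
cat >> h.py <<'E'
def held(tag):
    o=observe();e=o["eef_pos"]
    out=[]
    for n in("top","side"):
        im,d=get_image(n);P=cloud(n,d);cv2.imwrite(f"pics/{tag}_{n}.png",im[...,::-1])
        hsv=cv2.cvtColor(im,cv2.COLOR_RGB2HSV)
        yaw=o["tcp_rot"][2];a=np.array([np.cos(yaw),np.sin(yaw)]);b=np.array([-a[1],a[0]])
        R=P[...,:2]-e[:2];s=R@a;t=R@b
        m=(abs(s)<.15)&(abs(t)<.035)&(P[...,2]>e[2]-.03)&(P[...,2]<e[2]+.06)&(d>0)
        S,T_,Zz=s[m],t[m],P[...,2][m]-e[2]
        print(n,"s range",np.percentile(S,[.5,99.5]).round(4))
        for lo in np.arange(-.12,.12,.02):
            k=(S>lo)&(S<lo+.02)
            if k.sum()>8: print(round(lo+.01,2),k.sum(),"t",np.percentile(T_[k],[3,50,97]).round(4),"z",np.percentile(Zz[k],[3,50,97]).round(4))
    print(e,o["tcp_rot"],o["opening"],o["grasp_force"])
E
python3 - <<'E'
from h import *
held("h1")
im=cv2.imread("pics/h1_side.png")[140:260,160:310]
cv2.imwrite("pics/h1c.png",cv2.resize(im,None,fx=5,fy=5,interpolation=cv2.INTER_CUBIC))
E
```

```text
top s range [-0.117   0.1175]
-0.11 69 t [-0.0201 -0.0012  0.0161] z [0.0236 0.0292 0.0459]
-0.09 161 t [-0.0217  0.0012  0.0195] z [0.0242 0.0397 0.0468]
-0.07 153 t [-0.0217 -0.0001  0.0191] z [0.026  0.04   0.0465]
-0.05 134 t [-0.0202  0.0031  0.0192] z [0.0266 0.0395 0.0467]
-0.03 38 t [0.0051 0.0147 0.0197] z [0.0194 0.0358 0.0435]
0.05 40 t [0.0067 0.0156 0.0201] z [0.0255 0.0342 0.0433]
0.07 100 t [-0.0095  0.0085  0.02  ] z [0.0212 0.0399 0.046 ]
0.09 95 t [-0.0185  0.0003  0.0197] z [0.0236 0.0377 0.0479]
0.11 52 t [-0.0088 -0.0011  0.0058] z [0.0223 0.0278 0.0336]
side s range [-0.1157  0.1159]
-0.11 103 t [-0.0236 -0.0083  0.0017] z [0.0082 0.024  0.0411]
-0.09 204 t [-0.025  -0.0193  0.0007] z [0.0038 0.0285 0.0425]
-0.07 206 t [-0.0246 -0.0193 -0.0004] z [0.0048 0.0283 0.043 ]
-0.05 197 t [-0.0248 -0.0188 -0.0019] z [0.0039 0.029  0.0425]
-0.03 198 t [-0.0246 -0.0189  0.0001] z [0.0036 0.0285 0.0424]
-0.01 247 t [-0.032  -0.0211  0.0177] z [0.0043 0.0341 0.0578]
0.01 191 t [-0.033  -0.0226 -0.0081] z [0.0034 0.0295 0.0583]
0.03 187 t [-0.0242 -0.0191  0.0008] z [0.0033 0.0285 0.0423]
0.05 184 t [-0.0248 -0.0194 -0.0014] z [0.0037 0.0282 0.0427]
0.07 180 t [-0.0243 -0.019  -0.0006] z [0.0031 0.0283 0.0426]
0.09 115 t [-0.0252 -0.017   0.0008] z [0.0049 0.0258 0.0428]
0.11 61 t [-0.0108 -0.0071  0.0003] z [0.0147 0.0233 0.0289]
[ 0.51702715 -0.1962179   0.11003713] [ 3.14153589e+00 -6.07697344e-05  1.43147724e-01] 0.035101515940547404 51.32438063621521
```

View pics/h1c.png

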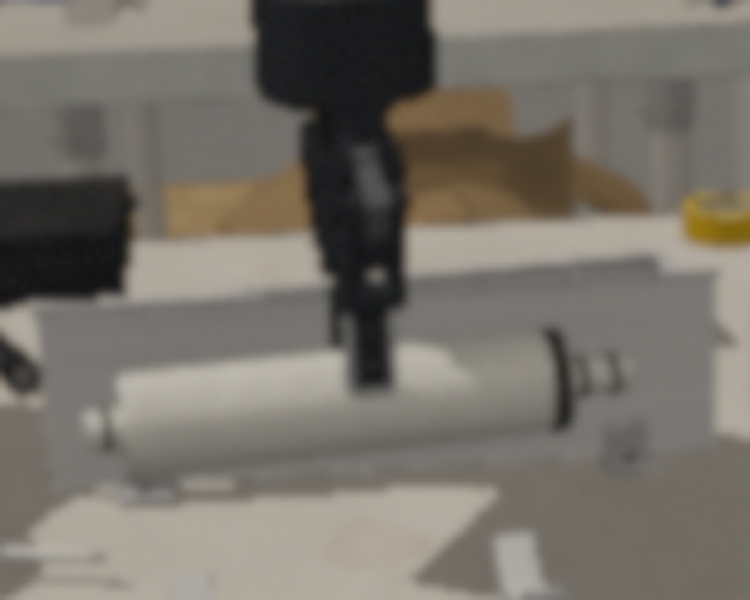

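```bash
python3 - <<'E'
from h import *
o=observe();e=o["eef_pos"];im,d=get_image("side");P=cloud("side",d)
yaw=o["tcp_rot"][2];a=np.array([np.cos(yaw),np.sin(yaw)]);b=np.array([-a[1],a[0]])
R=P[...,:2]-e[:2];s=R@a;t=R@b;z=P[...,2]-e[2]
for v in range(206,236,2):
    k=(abs(s[v])<.008)&(abs(t[v])<.06);print(v,k.sum(),np.median(t[v][k]).round(4),np.median(z[v][k]).round(4),im[v][k].mean(0).round(),np.flatnonzero(k)[:1])
E
```

```text
206 10 -0.0292 0.0622 [49. 49. 49.] [227]
208 9 -0.0308 0.0587 [47. 47. 48.] [228]
210 8 -0.029 0.0537 [50. 50. 51.] [228]
212 7 -0.0313 0.0504 [42. 42. 43.] [231]
214 8 -0.0294 0.0446 [48. 48. 48.] [231]
216 8 -0.0305 0.0406 [60. 60. 59.] [231]
218 8 -0.0249 0.0341 [104. 103.  98.] [231]
220 7 -0.0222 0.0286 [133. 129. 122.] [231]
222 8 -0.0235 0.0246 [134. 130. 121.] [231]
224 8 -0.0246 0.0203 [126. 122. 114.] [231]
226 8 -0.0224 0.0154 [117. 114. 106.] [231]
228 8 -0.02 0.0094 [106. 103.  96.] [231]
230 7 -0.0145 0.0027 [110. 107. 102.] [231]
232 0 nan nan [nan nan nan] []
234 0 nan nan [nan nan nan] []
  return _methods._mean(a, axis=axis, dtype=dtype,
  ret = ret.dtype.type(ret / rcount)
<stdin>:6: RuntimeWarning: Mean of empty slice.
  ret = um.true_divide(
```

Depth puts the fingertip about 14 mm above the cartridge axis. That matches the 35 mm chord, so this is a risky tip grip. I'll set the cartridge back in its cradle, regrip about 20 mm lower and check that the opening reads about 45 mm.

```bash
python3 - <<'E'
from h import *
x,y=A[0]
move_l([x,y,.04],.1);print(move_l([x,y,.0275],.03,max_force=8),observe()["eef_pos"])
gripper_to(.085)
o=observe();print(o["eef_pos"],o["opening"],o["ft_force"])
print(move_l([x,y,.009],.04,max_force=8),observe()["eef_pos"],observe()["ft_force"])
gripper_to(.03,60)
o=observe();print("grip",o["opening"],o["grasp_force"],o["eef_pos"],o["ft_force"])
im,d=get_image("side");cv2.imwrite("pics/r.png",cv2.resize(im[160:280,160:310,::-1],None,fx=4,fy=4,interpolation=cv2.INTER_CUBIC))
E
```

```text
True [ 0.51727555 -0.19636111  0.02852499]
[ 0.51539774 -0.19531437  0.02645939] 0.08546838177241876 [-0.09351448 -0.99793731 -0.27856529]
False [ 0.51681084 -0.1960924   0.00868746] [-0.16971031  0.20533746  0.19438165]
grip 0.04303393896085671 61.22228980064392 [ 0.51749728 -0.19643848  0.00970712] [-0.82165472 -0.01810388  3.80909205]
```

View pics/r.png

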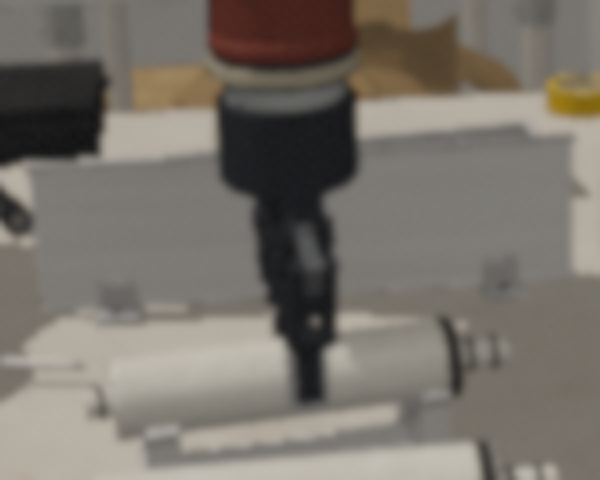

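The opening is now 43 mm and the fingertips are just below the axis. I'll go 6 mm lower for a centred grip, then lift and re-measure.

```bash
python3 - <<'E'
from h import *
x,y=A[0]
gripper_to(.085)
print(move_l([x,y,.003],.04,max_force=8),observe()["eef_pos"])
gripper_to(.03,80)
o=observe();print("grip",o["opening"],o["grasp_force"],o["eef_pos"],o["ft_force"])
move_l([x,y,.1],.1);hold(.2);print(F(),observe()["opening"])
move_l([x,y,.2],.15);hold(.2);held("h2");print(observe()["time_s"])
E
```

```text
False [ 0.5165172  -0.19592499  0.00239515]
grip 0.04301192781440595 81.29013061523438 [ 0.51754569 -0.19660501  0.0036397 ] [ 0.26413497 -0.5525869   3.14111199]
[-0.0117621   0.03719218 -5.30353583] 0.042950175264205935
top s range [-0.1168  0.1192]
-0.11 56 t [-0.0175 -0.0014  0.0158] z [0.0464 0.0543 0.0599]
-0.09 42 t [-0.0236  0.016   0.02  ] z [0.0481 0.0564 0.0596]
-0.07 37 t [-0.0235  0.0171  0.0202] z [0.0453 0.0562 0.0597]
-0.05 37 t [-0.0226  0.0168  0.02  ] z [0.0455 0.0561 0.0593]
-0.03 19 t [0.0151 0.0176 0.0203] z [0.0499 0.0558 0.0596]
0.05 26 t [0.0145 0.0183 0.0203] z [0.0463 0.056  0.0596]
0.07 30 t [0.0128 0.018  0.0206] z [0.0477 0.0557 0.0596]
0.09 43 t [-0.021   0.0009  0.0199] z [0.0487 0.0526 0.059 ]
0.11 65 t [-0.0089 -0.0011  0.0059] z [0.0468 0.0524 0.0566]
side s range [-0.116   0.1177]
-0.11 96 t [-0.0235 -0.0092 -0.0019] z [0.0311 0.0474 0.0579]
-0.09 159 t [-0.0255 -0.0216 -0.0127] z [0.0273 0.0457 0.0589]
-0.07 158 t [-0.025  -0.0215 -0.011 ] z [0.026  0.0452 0.0587]
-0.05 157 t [-0.0254 -0.0214 -0.0126] z [0.0266 0.0454 0.0594]
-0.03 154 t [-0.0253 -0.0212 -0.0123] z [0.0263 0.0449 0.059 ]
-0.01 135 t [-0.034  -0.0234 -0.0133] z [0.0267 0.0449 0.0595]
0.01 111 t [-0.0344 -0.0267 -0.012 ] z [0.0266 0.0449 0.0591]
0.03 151 t [-0.0255 -0.0213 -0.0136] z [0.0273 0.0452 0.0588]
0.05 142 t [-0.0249 -0.021  -0.0143] z [0.0275 0.0449 0.0592]
0.07 146 t [-0.0248 -0.0212 -0.0115] z [0.0263 0.0455 0.0594]
0.09 94 t [-0.0254 -0.0202 -0.0048] z [0.0273 0.0465 0.0591]
0.11 69 t [-0.0129 -0.0071 -0.0002] z [0.0387 0.0474 0.0537]
[ 0.51624824 -0.19576549  0.19846131] [-3.13808494  0.00460462  0.14315797] 0.04273193767632474 81.83581352233887
15.975
```

Level, centred and firmly held. Next I carry it over the guard and lower it over the tray.

```bash
python3 - <<'E'
from h import *
yaw=np.radians(7.1);c=np.array([.5826,.2346])
move_l([c[0],c[1],.2],.15,rotation=[PI,0,yaw]);hold(.2)
print(observe()["eef_pos"],observe()["opening"])
move_l([c[0],c[1],.06],.12);move_l([c[0],c[1],.027],.05);hold(.5)
held("h3");print(observe()["time_s"],F())
im=cv2.imread("pics/h3_top.png")[150:300,130:270]
cv2.imwrite("pics/h3c.png",cv2.convertScaleAbs(cv2.resize(im,None,fx=4,fy=4,interpolation=cv2.INTER_CUBIC),alpha=1.5))
im=cv2.imread("pics/h3_side.png")[120:260,130:350]
cv2.imwrite("pics/h3s.png",cv2.resize(im,None,fx=3.5,fy=3.5,interpolation=cv2.INTER_CUBIC))
E
```

```text
[0.58264841 0.23438834 0.20004285] 0.042897626603017866
top s range [-0.1477  0.1446]
-0.11 78 t [-0.0333 -0.0214 -0.0083] z [-0.0277 -0.0233  0.048 ]
-0.09 82 t [-0.0345 -0.0239 -0.015 ] z [-0.0277 -0.0208  0.0586]
-0.07 81 t [-0.034  -0.0235 -0.0147] z [-0.0285 -0.0225  0.0573]
-0.05 83 t [-0.0346 -0.0238 -0.0149] z [-0.0275 -0.022   0.0583]
-0.03 79 t [-0.0331 -0.0232 -0.0142] z [-0.0288 -0.0219  0.0581]
-0.01 52 t [-0.0346 -0.0247 -0.0149] z [-0.0274 -0.0216  0.0546]
0.03 70 t [-0.0337 -0.0232 -0.0149] z [-0.0285 -0.0223  0.0588]
0.05 85 t [-0.0338 -0.0233 -0.0145] z [-0.0284 -0.0217  0.0584]
0.07 88 t [-0.0339 -0.0228 -0.0138] z [-0.0292 -0.0205  0.0593]
0.09 88 t [-0.0343 -0.0215  0.0006] z [-0.0286 -0.0214  0.0579]
0.11 162 t [-0.0331 -0.0086  0.0311] z [-0.0274 -0.0217  0.0573]
side s range [-0.1175  0.1303]
-0.11 50 t [-0.0245 -0.0086  0.0159] z [0.028  0.047  0.0581]
-0.09 68 t [-0.0283 -0.0212 -0.0141] z [0.028  0.0442 0.0588]
-0.07 67 t [-0.0262 -0.0203 -0.013 ] z [0.0263 0.046  0.0593]
-0.05 69 t [-0.0281 -0.0215 -0.012 ] z [0.0265 0.0446 0.059 ]
-0.03 64 t [-0.0277 -0.021  -0.0121] z [0.0276 0.046  0.0591]
-0.01 60 t [-0.034  -0.024  -0.0131] z [0.0268 0.0446 0.0592]
0.01 47 t [-0.0342 -0.0268 -0.013 ] z [0.0274 0.044  0.0577]
0.03 60 t [-0.0271 -0.0204 -0.0121] z [0.0256 0.0447 0.0582]
0.05 63 t [-0.0292 -0.0214 -0.0144] z [0.0273 0.0447 0.0587]
0.07 68 t [-0.0266 -0.0198 -0.011 ] z [0.0277 0.0457 0.0596]
0.09 39 t [-0.0262 -0.0203 -0.0043] z [0.0301 0.0457 0.0588]
0.11 33 t [-0.0122 -0.0072 -0.0006] z [0.0394 0.0477 0.0533]
[0.58263104 0.23458775 0.02707916] [ 3.14159220e+00 -1.04234789e-04  1.23919403e-01] 0.04263281935610225 81.83732271194458
21.9583 [ 0.10474937  0.21408141 -5.34819605]
```

View pics/h3c.png

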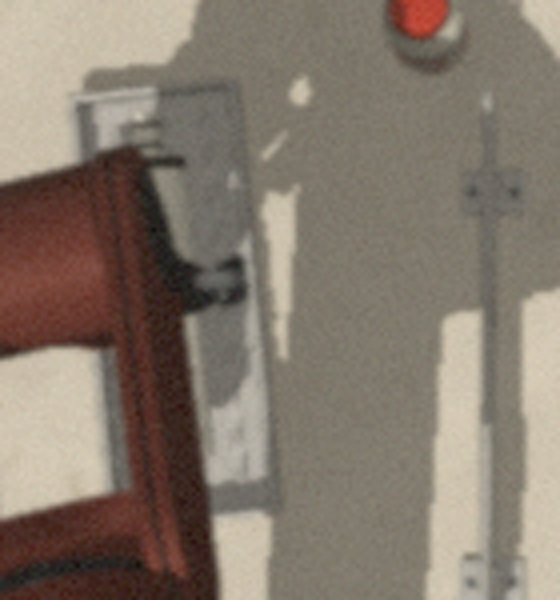

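View pics/h3s.png

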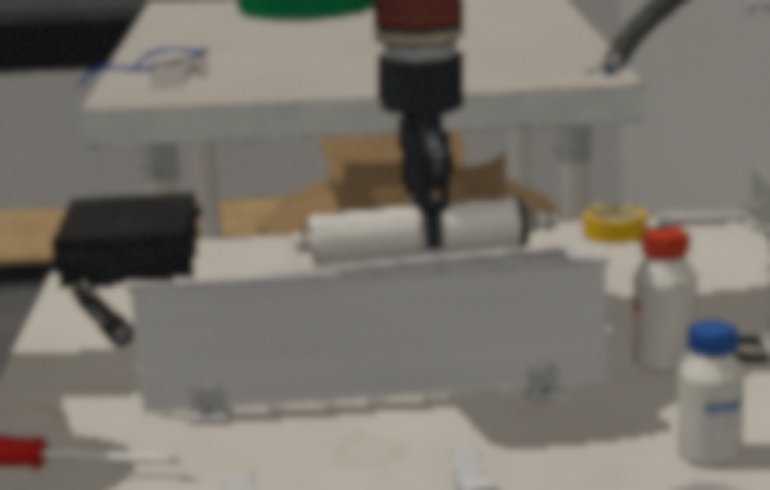

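The cartridge sits over the tray centre. The side view shows it level, spanning (300,240) to (545,220), with the bottles undisturbed. Its underside is about 21 mm above the rim, so I hand the job in.

```bash
python3 - <<'E'
from h import *
hold(.3);print(observe()["joint_velocities"].round(4));print(job_done())
E
```

```text
[ 0.0016  0.0007  0.0001 -0.0012 -0.     -0.0005]
the job is handed in; nothing more can be done
None
```

The soaked cartridge (the one nearer the guard, about 0.54 kg) is held steady and level, centred over and in line with the drip tray, about 2 cm above its rim; the other was never touched (I judged by this one's weight alone), and the job is handed in.

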